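Stow the drill template and lift its carrier level

ROBOT

A 7-joint arm with a two-finger parallel gripper is mounted at the origin on the work surface. World frame = base frame: x ahead of the robot, y to its left, z up, the work surface at z = 0. Lengths are in mm, angles in rad, forces in N, time in s.
With the tool pointing down it reaches from about 425 to 950 mm from the base axis. Payload 4.7 kg.
Tool frame: the origin (TCP) lies on the mounting face of the last link; the fingertips stand r.tip_extent ahead of it and the grasp point (between the pads) lies 155 mm ahead of it (r.tip_extent is the distance from the TCP to the fingertips, in mm); x points along the fingers, z is the direction in which the jaws open and shut, and the axes are right-handed (so a half turn about x gives the same grasp; the last joint's range is limited). The gripper opens to 85 mm and grips with 20 to 120 N. Pads are 22 mm wide; open, the fingers measure 114 mm over their backs; the gripper's body (76 mm by 85 mm) begins 54 mm behind the grasp point. The pads swing forward as they close: fully open they stand 13 mm farther back than shut.
Start: joints at [-1.238, 0.469, -0.049, 1.532, 0.024, 1.141, -0.082], TCP at [238.885, 631.32, 404.735] pointing down, gripper open.
Joint ranges: [-2.59, 2.59], [-0.33, 1.99], [-1.39, 1.29], [0.1, 2.45], [-1.04, 4.18], [0.21, 1.99], [-2.66, 2.66]. Speed limits (rad/s): [2.57, 2.57, 3.14, 3.14, 3.14, 3.14, 3.14].

INTERFACE

Orientations are given as a rotation vector (axis times angle).
In Python, from rig import r gives the robot as it stands. The module is installed in compiled form; this text tells all that it offers. Calls block until the motion is done:
- r.move_ptp(position, orientation): joint-space move of the TCP to a pose.
- r.line_to(position, frame=None, v=150): straight line of the TCP; frame=None keeps the orientation; v is the mean speed in mm/s.
- r.goto_joints(angles): joint-space move.
- r.gripper_to(opening): finger opening in mm; the grip force is fixed at half the most; returns when the fingers have stopped.
- r.pause(seconds).
- r.inverse_kinematics(position, orientation): joint angles nearest the present ones, or None.
- r.read_state(): the state.
- r.read_camera(name): name is "scene" or "top"; returns a dict with "color" (400x640x3 uint8, blue, green, red), "fx", "fy", "cx", "cy" (pixels), "k1" (the pictures are not rectified: a ray, as slopes to the right and down, at radius r is drawn at 1 + k1 r^2 times it, then the intrinsics apply), "eye" and "attitude" of the camera in the world. Camera axes: x right, y up, looking along -z (the intrinsics and any distortion apply to the point x, -y, -z); pixel columns grow to the right and rows downward; lengths in mm; the calibration is good to about 2 mm. A picture is of the moment at which its call begins. There is no depth.
A pose or a line that the arm cannot do raises r.IKError and nothing moves.
- r.finish_job(): hands the job in, once; it reports no verdict.
Trained networks look in a picture, given as the dict that the camera call returned (one of the last four; its "shot" number tells which), for a name from the list of things; names that differ only in an ending like _2 or _b are one class to them, and where a whole thing is asked for, a point or a joint stands for the part that bears it (a point fixed in the world has none). Each returns a list of dicts, best first, with "conf" (0 to 1); they miss things now and then, are a little off and sometimes report something else, mostly with a low value. They report only what shows in the picture. A call takes as long as a camera call. They do not tell look-alikes from the thing itself.
- r.search_frame(label, picture): "box" ([left, top, right, bottom] in pixels, round what is visible of it).
- r.cut_out(label, picture): "mask" (400x640 bool, what is visible of it) and "box" ([left, top, right, bottom] in pixels, round what is visible of it).
The state is a dict: "t": time; "joint_positions": joint angles; "qd": joint speeds; "tau": joint torques, N m; "eef_pos": TCP position; "tool_rot": TCP orientation; "ft_force": force on the tool from outside, world axes, zero at the start; "wrist_torque": the same for the moment, N m; "finger_gap": finger opening in mm.
Only numpy, scipy, OpenCV 4.12 (cv2) and the standard library are available. Lean on these libraries where they do the work, as an engineer would, in place of code of your own. Each camera call takes 0.05 s, during which the arm holds its last target. There are 200 camera calls.

TASK

The aluminium drill template standing in the slackened bench vice is finished with: lift it out, lower it in your grip, on its long edge, right to the bottom of one of the two empty outer slots of the plywood template carrier, and let go of it there - do not drop it in. Then take the carrier by its handle panel, lift it level a good 10 cm clear of the bench with all three templates in their slots, and finish while holding it still and level in the air. Never tip the carrier, and leave the screwdriver, the tin and the square where they are.

Things in the scene. Friction and masses are not known exactly. Their poses are not given: they have to be found in the camera images.
- template: Drill template to stow: rectangular aluminium plate, 8 mm thick (x), 120 long (y), 75 high (z), 0.19 kg, a steel bush near each corner; both faces and ends alike. Origin: middle of its lower long edge. It starts on edge, loose, midway in the vice gap, parallel to the jaws, lower edge 95 mm and upper edge 170 mm above the bench, its top 35 mm clear above the jaws.
- vice: Green bench vice, bolted down. Origin: on the bench under the middle of the jaw gap; x across the gap (screw towards -x, body towards +x), y along the jaws. Jaws 100 mm wide, tops at 135 mm, nothing higher; gap 12 mm, open down to the slide bar at 95 mm. Reaches 90 mm to -x (tommy bar, 80 mm high, y -60 to +90) and 130 mm to +x.
- carrier: Loose plywood carrier, 176 (x) by 148 (y) by 120 mm high, 0.42 kg empty. Origin: centre of underside. Base 8 mm; end boards 42 mm high, 136 mm apart (y). Two slotted rails (y = +-48, 22 thick, 38 high) with 12 mm wide, round-mouthed slots along y at x = -71, -37, 37, 71 mm; slot bottoms at 8 mm. Upright handle panel, 15 thick, 136 long, along the middle (x = 0).
- handle (a point): Middle of the top edge of the carrier's handle panel, at carrier (0, 0, 120 mm). Under it the rail to grip is 20 mm high, 15 mm thick (x) and 106 mm long (y); beneath the rail is a hand hole from 80 to 100 mm height. The inner templates' nearest faces are 25 mm off the panel.
- slot_near (a point): Bottom of the empty outer slot on the carrier's -x side, at carrier (-71, 0, 8 mm): where the middle of the template's lower edge belongs if this slot is used. Axes as the carrier's.
- slot_far (a point): Bottom of the empty outer slot on the carrier's +x side, at carrier (+71, 0, 8 mm): the same for the other slot. Axes as the carrier's.
- spare_a: Another template already in the carrier's inner slot at x = -37 mm: 8 mm thick, 115 mm long, 58 mm high, one large and two small bushes, 0.13 kg. Loose. Origin: middle of its lower edge.
- spare_b: Another template already in the carrier's inner slot at x = +37 mm: 8 mm thick, 105 mm long, 62 mm high, three bushes in a row, 0.13 kg. Loose. Origin: middle of its lower edge.
- screwdriver: Red-handled screwdriver lying on the bench beyond the work, about 0.2 m long; leave alone.
- tin: Paper-labelled tin, 58 mm across and 62 mm high, standing between vice and carrier, farther out; origin at its foot; leave alone.
- square: Steel engineer's square standing on its stock (18 by 80 mm, 20 mm high), blade rising to 120 mm at one end; origin under the stock's middle; leave alone.
Not all that is in view belongs to the job. Of the things like the carrier, leave any that is yellow; of the rest the smaller one is meant.

How it is judged:
By the outcome, as a careful person would: the job done as asked, in the order asked, and still so for the second after the job is handed in, while the arm keeps its last pose, push and grip.
It also fails if it takes over 62 s, if anything falls off the work surface, if the arm or the gripper's body presses on something with over 40 N, if the wrist force passes 120 N, or if a joint passes its speed limit or range.

## Working session

There is one attempt and no reset: what is moved stays moved. The work goes in short steps, each a Python script; the robot and the scene stay as the last script left them, time stands still between calls to the robot, and variables do not carry over. Pictures are saved under pics/ and viewed, about 8 in all and at most 12, crops included, and the job is handed in when it is done.

```bash
mkdir -p pics; ls; python3 - <<'E'
from rig import r
import cv2,numpy as np
s=r.read_state(); print(s['t'],s['eef_pos'],s['tool_rot'],s['finger_gap'],r.tip_extent)
for c in("scene","top"):
    p=r.read_camera(c); cv2.imwrite(f"pics/{c}0.png",p["color"])
    print(c,{k:(np.round(v,4).tolist() if not isinstance(v,(int,str)) else v) for k,v in p.items() if k!="color"})
    for l in("template","vice","carrier","handle","tin","square","screwdriver"):
        print(l,[(round(d['conf'],2),np.round(d['box']).astype(int).tolist()) for d in r.search_frame(l,p)])
E
```

```text
pics
0.0 [238.83629206 631.06208952 403.63026036] [-0.9399349   1.36054703  0.93792586] 84.98814413124948 173.4
scene {'fx': 366.9745, 'fy': 366.9745, 'cx': 317.4436, 'cy': 201.3262, 'k1': -0.0598, 'eye': [1011.5551, -291.5935, 786.608], 'attitude': [0.6114, 0.3638, 0.99], 'shot': 1}
template [(0.94, [387, 133, 423, 172])]
vice [(0.71, [365, 140, 445, 219])]
carrier [(0.88, [186, 212, 270, 300]), (0.84, [254, 157, 337, 229]), (0.67, [126, 129, 236, 226]), (0.17, [399, 243, 461, 306])]
handle [(0.89, [186, 222, 266, 301]), (0.84, [126, 131, 230, 230]), (0.76, [254, 158, 332, 233])]
tin [(0.96, [330, 226, 356, 260])]
square [(0.68, [316, 299, 358, 332]), (0.62, [187, 214, 269, 301])]
screwdriver [(0.77, [396, 240, 459, 306])]
top {'fx': 435.0512, 'fy': 435.0512, 'cx': 317.1477, 'cy': 199.9677, 'k1': -0.104, 'eye': [352.6067, -8.2582, 1111.0061], 'attitude': [0.1246, -0.1232, -1.5616], 'shot': 2}
template [(0.65, [181, 186, 240, 197])]
vice [(0.95, [180, 144, 247, 236])]
carrier [(0.91, [371, 261, 494, 387]), (0.79, [383, 174, 453, 247]), (0.72, [281, 204, 365, 283]), (0.45, [393, 217, 443, 226])]
handle [(0.96, [382, 176, 453, 247]), (0.61, [281, 206, 368, 283]), (0.59, [370, 265, 487, 385])]
tin [(0.69, [302, 150, 326, 176])]
square [(0.86, [344, 88, 377, 115])]
screwdriver [(0.93, [260, 74, 271, 129])]
```

```bash
python3 - <<'E'
import cv2,numpy as np
a=cv2.imread("pics/top0.png")[60:400,150:520]; cv2.imwrite("pics/t1.png",cv2.resize(a,None,fx=1.75,fy=1.75,interpolation=cv2.INTER_CUBIC))
a=cv2.imread("pics/scene0.png")[100:340,110:480]; cv2.imwrite("pics/s1.png",cv2.resize(a,None,fx=2.1,fy=2.1,interpolation=cv2.INTER_CUBIC))
E
```

```text
(no output)
```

View pics/t1.png

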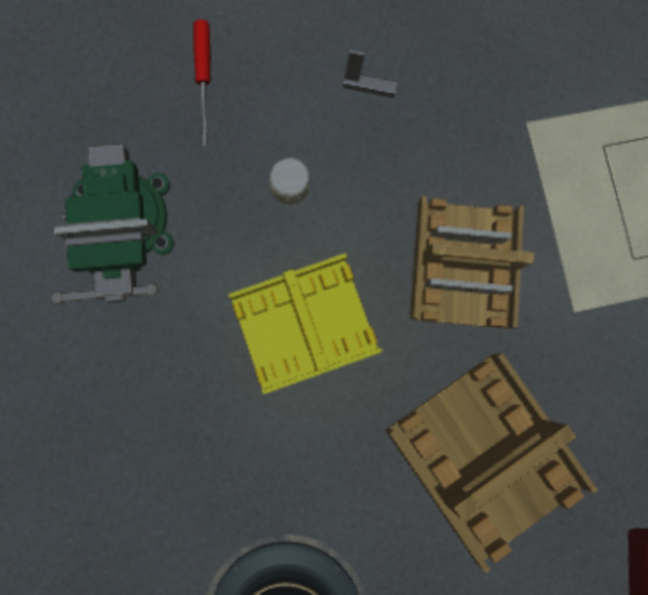

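View pics/s1.png

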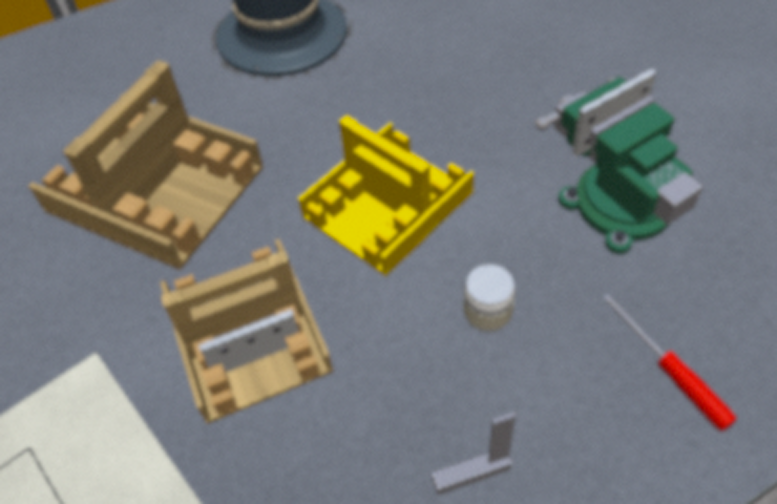

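The things like the carrier in the top picture are the yellow one at (323,243), large plywood at (432,325), and small plywood holding two grey plates at (418,210). Excluding yellow and then taking the smaller leaves (418,210), which is also the only one with the spares. The crop above confirms it. Next I fit the poses from masks in both views.

```bash
cat > h.py <<'E'
from rig import r
import cv2,numpy as np
from scipy.spatial.transform import Rotation as R
from scipy.optimize import minimize
def proj(P,p):
    A=R.from_rotvec(p["attitude"]).as_matrix()
    X=(np.asarray(P,float)-p["eye"])@A; X=X*[1,-1,-1]
    K=np.array([[p["fx"],0,p["cx"]],[0,p["fy"],p["cy"]],[0,0,1]])
    return cv2.projectPoints(X.reshape(-1,1,3),np.zeros(3),np.zeros(3),K,np.array([p["k1"],0,0,0.]))[0][:,0]
def box(x0,x1,y0,y1,z0,z1): return np.array([[x,y,z] for x in(x0,x1) for y in(y0,y1) for z in(z0,z1)],float)
def place(P,q,z=0):
    c,s=np.cos(q[2]),np.sin(q[2]); return P@np.array([[c,s,0],[-s,c,0],[0,0,1]])+[q[0],q[1],z]
CARR=[box(-88,88,-74,74,0,8),box(-88,88,68,74,0,42),box(-88,88,-74,-68,0,42),box(-7.5,7.5,-68,68,0,120)]+[box(-82,82,s*48-11,s*48+11,0,38) for s in(-1,1)]
TEMP=[box(-4,4,-60,60,40,75)]
S=6
def render(boxes,q,z,p,roi):
    l,t,w,h=roi; im=np.zeros((h*S,w*S),np.uint8)
    for b in boxes:
        u=(proj(place(b,q,z),p)+.5-[l,t])*S-.5
        cv2.fillConvexPoly(im,cv2.convexHull(np.round(u*16).astype(np.int32)),255,shift=4)
    return cv2.resize(im,(w,h),interpolation=cv2.INTER_AREA)/255.
def fit(boxes,obs,q0,z=0):
    """obs: list of (picture, mask)"""
    rois=[]
    for p,m in obs:
        x,y,w,h=cv2.boundingRect(m.astype(np.uint8)); x,y=max(x-12,0),max(y-12,0); rois.append((x,y,min(w+24,640-x),min(h+24,400-y)))
    def cost(v):
        q=[v[0],v[1],v[2]/50]
        return sum(((render(boxes,q,z,p,o)-m[o[1]:o[1]+o[3],o[0]:o[0]+o[2]])**2).sum() for (p,m),o in zip(obs,rois))
    v=np.array([q0[0],q0[1],q0[2]*50])
    for st in(15,3): 
        f=minimize(cost,v,method="Nelder-Mead",options=dict(initial_simplex=v+np.vstack([np.zeros(3),st*np.eye(3)]),xatol=.05,fatol=.05)); v=f.x
    return np.array([v[0],v[1],v[2]/50]),f.fun
def fill(m):
    c,_=cv2.findContours(m.astype(np.uint8),cv2.RETR_EXTERNAL,cv2.CHAIN_APPROX_NONE); o=np.zeros(m.shape,np.uint8)
    cv2.drawContours(o,c,-1,1,-1); return o.astype(float)
def best(label,p,pt):
    d=[d for d in r.cut_out(label,p) if d["box"][0]-3<pt[0]<d["box"][2]+3 and d["box"][1]-3<pt[1]<d["box"][3]+3 and d["conf"]>.3]
    return fill(d[0]["mask"]) if d else None
def down(psi):
    z=np.array([np.cos(psi),np.sin(psi),0]); x=np.array([0,0,-1.]); return R.from_matrix(np.c_[x,np.cross(z,x),z]).as_rotvec()
def draw(img,boxes,q,z,p,col):
    for b in boxes:
        u=proj(place(b,q,z),p)
        for i in range(8):
            for k in(1,2,4):
                if i<i^k: cv2.line(img,*[tuple(int(c) for c in np.round((u[j]*3+1)*8)) for j in(i,i^k)],col,1,cv2.LINE_AA,3)
E
python3 - <<'E'
from h import *
pt=r.read_camera("top"); ps=r.read_camera("scene")
ct,cs=best("carrier",pt,(418,210)),best("carrier",ps,(228,256))
tt,ts=best("template",pt,(210,191)),best("template",ps,(405,152))
def ray(p,u,z):  # ground guess
    f=minimize(lambda v:((proj([[v[0],v[1],z]],p)[0]-u)**2).sum(),[550,0],method="Nelder-Mead"); return f.x
c0=[*ray(pt,(418,210),30),0]; t0=[*ray(pt,(210,191),160),0]
print(c0,t0,[m is None or m.sum() for m in(ct,cs,tt,ts)])
for n,B,a,b,q,z in(("C",CARR,ct,cs,c0,0),("T",TEMP,tt,ts,t0,95)):
    for o in([(pt,a)],[(ps,b)],[(pt,a),(ps,b)]):
        if any(m is None for _,m in o): continue
        print(n,*fit(B,o,q,z))
    F,_=fit(B,[(p,m) for p,m in((pt,a),(ps,b)) if m is not None],q,z)
    if n=="C": C=F
    else: T=F
o=[]
for p in(pt,ps):
    im=cv2.resize(p["color"],None,fx=3,fy=3,interpolation=cv2.INTER_CUBIC)
    draw(im,CARR[1:4],C,0,p,(0,0,255)); draw(im,TEMP,T,95,p,(255,0,255)); o.append(im)
t,s=o
v=np.zeros((600,800,3),np.uint8)
def put(im,c,y,x,w,h): v[y:y+h,x:x+w]=im[c[1]*3-h//2:c[1]*3-h//2+h,c[0]*3-w//2:c[0]*3-w//2+w]
put(t,(418,210),0,0,400,300);put(s,(228,256),0,400,400,300);put(t,(210,191),300,0,400,300);put(s,(405,165),300,400,400,300)
cv2.imwrite("pics/ov1.png",v)
print(r.read_state()["t"])
E
```

```text
[np.float64(500.54161740993527), np.float64(-261.1911213518422), 0] [np.float64(522.9863596256238), np.float64(232.65509265317638), 0] [np.float64(4284.0), np.float64(4130.0), np.float64(336.0), np.float64(508.0)]
C [ 5.03080687e+02 -2.57951302e+02 -9.62946990e-02] 74.67504805843906
C [ 5.00349124e+02 -2.58231332e+02 -8.88641218e-02] 123.24465974625144
C [ 5.02303007e+02 -2.57959051e+02 -9.35096676e-02] 231.38122260668973
T [5.24513901e+02 2.35156602e+02 8.21570216e-02] 25.77444059976932
T [5.29353224e+02 2.32722901e+02 1.34463498e-01] 89.87523260284507
T [5.25581239e+02 2.35851714e+02 1.05201906e-01] 199.121199538639
1.1
```

View pics/ov1.png

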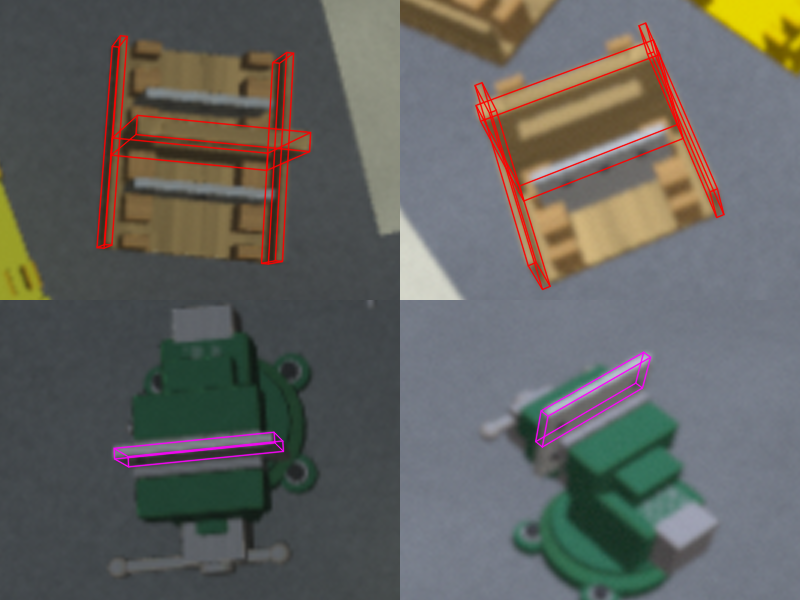

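Overlays agree: small plywood carrier fitted at (502,-258), yaw -0.094, and the template at (525.5,235.5), yaw ~0.105. Now the grasp.

```bash
python3 - <<'E'
from h import *
T=[525.5,235.5,.105]; C=[502,-258,-.094]
X=C[0]+71*np.cos(C[2]),C[1]+71*np.sin(C[2])
for a in(0,np.pi):
    print(a,[None if (j:=r.inverse_kinematics(q,down(y+a))) is None else np.round(j,2).tolist() for q,y in(([T[0],T[1],313],T[2]),([T[0],T[1],450],T[2]),([*X,380],C[2]),([*X,225],C[2]),([C[0],C[1],265],C[2]),([C[0],C[1],385],C[2]))])
j=r.inverse_kinematics([T[0],T[1],370],down(T[2])); jp=r.inverse_kinematics([T[0],T[1],370],down(T[2]+np.pi))
q=np.array(r.read_state()["joint_positions"]); a=0 if jp is None or (j is not None and abs(j-q).max()<abs(jp-q).max()) else np.pi
print("use",a)
r.move_ptp([T[0],T[1],370],down(T[2]+a)); r.gripper_to(40); r.line_to([T[0],T[1],313],v=80)
def st(m): s=r.read_state(); print(m,round(s["t"],1),np.round(s["eef_pos"],1),np.round(s["ft_force"],1),np.round(s["wrist_torque"],2),round(s["finger_gap"],1))
st("down")
for g in(16,12,10):
    r.gripper_to(g); st(g)
p=r.read_camera("top");ps=r.read_camera("scene")
v=np.hstack([cv2.resize(p["color"][130:250,150:280],None,fx=3,fy=3),cv2.resize(ps["color"][100:220,340:470],None,fx=3,fy=3)]); cv2.imwrite("pics/g1.png",v)
E
```

```text
0 [[-0.75, 0.42, 0.34, 1.88, -0.18, 0.87, -0.22], [-0.78, 0.27, 0.35, 1.73, -0.1, 1.15, -0.29], [-0.29, 0.58, 0.97, 1.71, -0.52, 1.14, 0.74], [-0.27, 0.82, 0.98, 1.83, -0.84, 0.97, 0.99], [-0.29, 0.65, 0.98, 1.97, -0.69, 0.9, 0.96], [-0.29, 0.41, 0.91, 1.86, -0.38, 1.05, 0.68]]
3.141592653589793 [[-0.26, 0.42, -0.31, 1.85, 0.16, 0.89, 2.61], [0.34, 0.51, -1.17, 1.67, 0.49, 1.29, 2.31], [-0.36, 0.64, 1.11, 1.72, -0.62, 1.18, -2.31], [-0.33, 0.9, 1.1, 1.83, -0.94, 1.04, -2.07], [-0.36, 0.73, 1.11, 1.97, -0.8, 0.97, -2.08], [-0.41, 0.5, 1.12, 1.87, -0.51, 1.1, -2.33]]
use 0
down 4.3 [525.8 235.5 313.3] [-1.  -1.6 -0.5] [-0.03  0.03  0.01] 39.6
16 4.6 [525.5 235.5 313.3] [ 1.1 -0.2  0.8] [ 0.01  0.02 -0.02] 16.5
12 4.8 [525.5 235.5 313. ] [-0.3 -0.5  0.6] [-0.01  0.06  0.  ] 11.9
10 5.0 [525.5 235.5 313. ] [ 0.2 -0.6 -0.5] [ 0.02 -0.08  0.03] 9.7
```

View pics/g1.png

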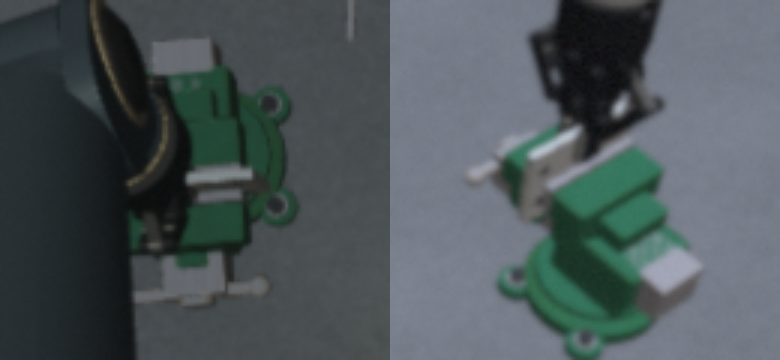

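Scene view: the fingers straddle the plate around its middle with no contact force yet. I'll close, lift clear and carry it over to above the far slot (world +x side).

```bash
cat >> h.py <<'E'
def st(m): s=r.read_state(); print(m,round(s["t"],1),np.round(s["eef_pos"],1),np.round(s["tool_rot"],3),np.round(s["ft_force"],1),np.round(s["wrist_torque"],2),round(s["finger_gap"],1))
E
python3 - <<'E'
from h import *
T=[525.5,235.5,.105]; C=[502,-258,-.094]
r.gripper_to(0); st("grip")
r.line_to([T[0],T[1],420],v=100); st("up")
X=C[0]+71*np.cos(C[2]),C[1]+71*np.sin(C[2])
r.move_ptp([*X,400],down(C[2])); r.pause(.3); st("over")
# plate bottom: z_tcp-155-12-... -> lower to 20mm above the panel-independent rail tops
r.line_to([*X,290],v=120); r.pause(.3); st("pre")
p=r.read_camera("top");ps=r.read_camera("scene")
v=np.hstack([cv2.resize(p["color"][130:280,350:480],None,fx=3,fy=3,interpolation=2),cv2.resize(ps["color"][170:320,160:290],None,fx=3,fy=3,interpolation=2)]); cv2.imwrite("pics/o1.png",v)
E
```

```text
grip 5.4 [525.7 235.5 313.1] [-0.082  1.569  0.082] [ 0.5 -0.   0.3] [-0.   -0.14 -0.  ] 7.4
up 6.6 [525.2 235.5 419.2] [-0.083  1.571  0.082] [ 0.1  0.4 -2.4] [-0.08 -0.01  0.02] 7.1
over 8.7 [ 573.  -264.1  400. ] [ 0.073  1.569 -0.073] [-0.6 -0.4 -2.6] [-0.01 -0.04 -0.03] 7.1
pre 10.1 [ 572.8 -264.7  290.5] [ 0.074  1.569 -0.074] [ 0.3 -0.3 -1.5] [-0.   -0.03  0.02] 7.1
```

View pics/o1.png

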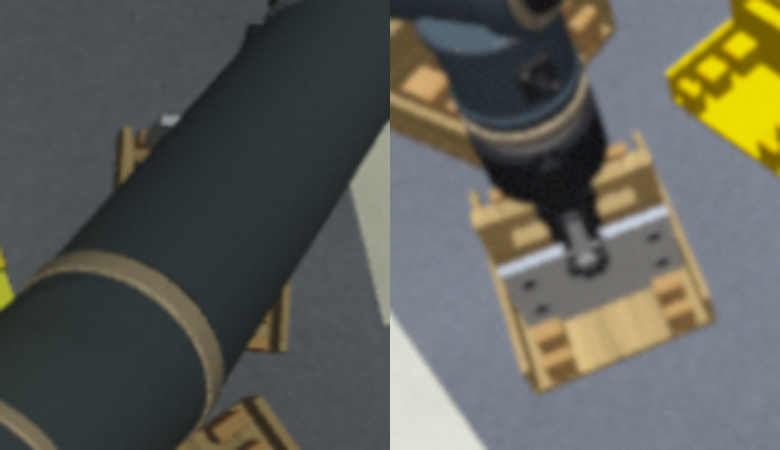

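The plate hangs straight and centred on the finger in the scene view (edges at crop (500,270)–(668,210), finger at (588,250)). I'll use the held plate, whose pose I know from the TCP, to remove the scene camera's bias from the carrier estimate.

```bash
python3 - <<'E'
from h import *
s=r.read_state(); e=s["eef_pos"]; z=e[2]-218
PL=[box(-4,4,-60,60,0,75)]
for k in range(2):
    ps=r.read_camera("scene"); print([(round(d['conf'],2),d['box']) for d in r.search_frame("template",ps)],[(round(d['conf'],2),d['box']) for d in r.search_frame("spare_a",ps)])
    m=best("template",ps,(228,245))
    h=cv2.convexHull(cv2.findNonZero(m.astype(np.uint8))); m2=np.zeros((400,640)); cv2.fillConvexPoly(m2,h,1.)
    for zz in(z-2,z,z+2): print(zz,e[:2],*fit(PL,[(ps,m2)],[e[0],e[1],-.094],zz))
im=cv2.resize(ps["color"],None,fx=3,fy=3,interpolation=2)
draw(im,PL,[e[0],e[1],-.094],z,ps,(0,0,255)); draw(im,CARR[:3],[502,-258,-.092],0,ps,(0,255,0))
cs=cv2.findContours(m.astype(np.uint8),0,1)[0]; cv2.drawContours(im,[c*3+1 for c in cs],-1,(255,0,255),1)
cv2.imwrite("pics/o2.png",cv2.resize(im[570:930,500:860],None,fx=1.6,fy=1.6))
E
```

```text
[(0.97, [196.3, 239.7, 257.5, 275.4])] [(0.61, [222.2, 267.3, 249.2, 275.4])]
70.23993415843984 [ 572.72946934 -264.6588174 ] [ 5.70539921e+02 -2.61642442e+02 -1.17067342e-01] 35.21053440984237
72.23993415843984 [ 572.72946934 -264.6588174 ] [ 5.71732871e+02 -2.61903946e+02 -1.16159458e-01] 33.28241445597847
74.23993415843984 [ 572.72946934 -264.6588174 ] [ 5.73158548e+02 -2.61853025e+02 -1.17015713e-01] 31.669573241061133
[(0.58, [197.5, 238.9, 258.1, 274.6]), (0.47, [318.1, 297.6, 357.3, 332.9])] [(0.75, [364.9, 140.5, 444.6, 221.1])]
70.23993415843984 [ 572.72946934 -264.6588174 ] [ 5.70192290e+02 -2.62265345e+02 -8.13323483e-02] 31.694963475586313
72.23993415843984 [ 572.72946934 -264.6588174 ] [ 5.71575224e+02 -2.62502192e+02 -7.97833830e-02] 32.117693194925025
74.23993415843984 [ 572.72946934 -264.6588174 ] [ 5.72824792e+02 -2.62609265e+02 -8.70364752e-02] 33.31149557862361
```

View pics/o2.png

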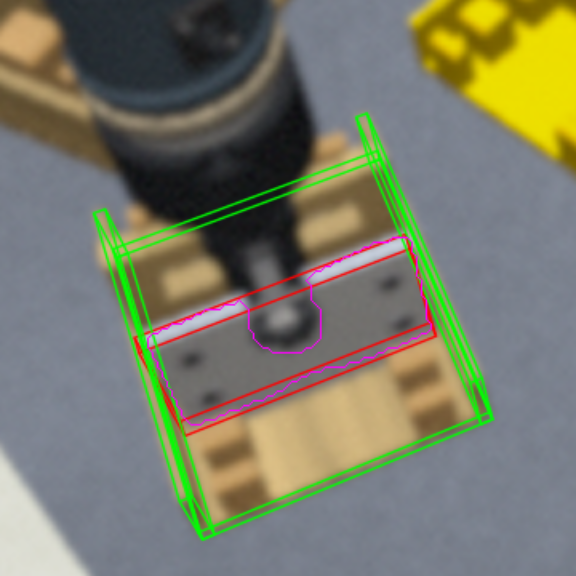

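```bash
python3 - <<'E'
from h import *
pt=r.read_camera("top"); ps=r.read_camera("scene")
C=[502,-258,-.092]
xs=np.arange(56,92,1.)
for n,p,f in(("top",pt,"top0"),("scene",ps,"scene0")):
    g=cv2.cvtColor(cv2.imread(f"pics/{f}.png"),6).astype(np.float32)
    for sg in(1,-1):
      for y0 in(48,-48):
        a=0
        for dy in np.arange(-7,8,1.):
            u=proj(place(np.c_[sg*xs,np.full_like(xs,y0+dy),np.full_like(xs,38)],C),p).astype(np.float32)
            a=a+cv2.remap(g,u[None,:,0],u[None,:,1],cv2.INTER_CUBIC)[0]/15
        print(n,sg,y0,np.round(a).astype(int).tolist())
v=[]
for p,f,c in((pt,"top0",(418,210)),(ps,"scene0",(228,262))):
    im=cv2.resize(cv2.imread(f"pics/{f}.png")[c[1]-45:c[1]+45,c[0]-48:c[0]+48],None,fx=8,fy=8,interpolation=2)[:,:]
    for x in(65,77,-65,-77):
        for y in(48,-48):
            q=((proj(place(box(x,x,y-11,y+11,38,38),C)[[0,2]],p)+.5-[c[0]-48,c[1]-45])*8).astype(int); cv2.line(im,tuple(map(int,q[0])),tuple(map(int,q[1])),(0,0,255),1)
    v.append(im)
cv2.imwrite("pics/sl.png",cv2.resize(np.vstack([v[0][:300],v[1][360:660]])[:,:768],None,fx=1,fy=1))
E
```

```text
top 1 48 [104, 102, 101, 100, 101, 101, 101, 101, 101, 100, 100, 98, 94, 88, 77, 67, 57, 50, 47, 52, 61, 74, 85, 93, 98, 101, 101, 100, 99, 95, 90, 85, 80, 76, 73, 72]
top 1 -48 [104, 103, 102, 102, 102, 102, 100, 98, 97, 98, 100, 101, 101, 96, 88, 77, 66, 57, 53, 57, 66, 78, 87, 94, 99, 101, 102, 103, 102, 97, 91, 83, 77, 74, 72, 72]
top -1 48 [107, 106, 105, 104, 103, 102, 99, 90, 79, 70, 70, 77, 86, 95, 101, 105, 106, 106, 105, 102, 99, 98, 98, 99, 100, 101, 101, 101, 102, 97, 87, 75, 64, 58, 57, 60]
top -1 -48 [106, 105, 104, 103, 103, 101, 98, 93, 82, 70, 66, 75, 88, 98, 101, 102, 103, 103, 101, 97, 94, 95, 98, 100, 101, 101, 101, 101, 101, 100, 92, 77, 61, 54, 58, 64]
scene 1 48 [166, 164, 163, 162, 161, 160, 158, 154, 148, 140, 131, 121, 112, 104, 97, 93, 91, 90, 91, 95, 101, 109, 119, 129, 139, 147, 153, 157, 158, 157, 153, 147, 140, 131, 121, 111]
scene 1 -48 [164, 163, 162, 161, 160, 158, 156, 153, 147, 139, 129, 119, 109, 101, 95, 91, 89, 88, 89, 93, 100, 109, 120, 131, 142, 150, 155, 158, 158, 157, 153, 147, 138, 128, 117, 106]
scene -1 48 [153, 159, 163, 165, 167, 167, 167, 166, 165, 163, 160, 156, 150, 144, 138, 133, 130, 128, 130, 134, 139, 145, 150, 154, 156, 157, 156, 154, 150, 146, 141, 136, 132, 128, 125, 123]
scene -1 -48 [143, 149, 153, 155, 157, 157, 157, 157, 157, 156, 154, 150, 145, 140, 134, 128, 125, 124, 127, 132, 138, 144, 149, 153, 155, 156, 155, 152, 149, 145, 140, 135, 131, 127, 124, 122]
```

View pics/sl.png

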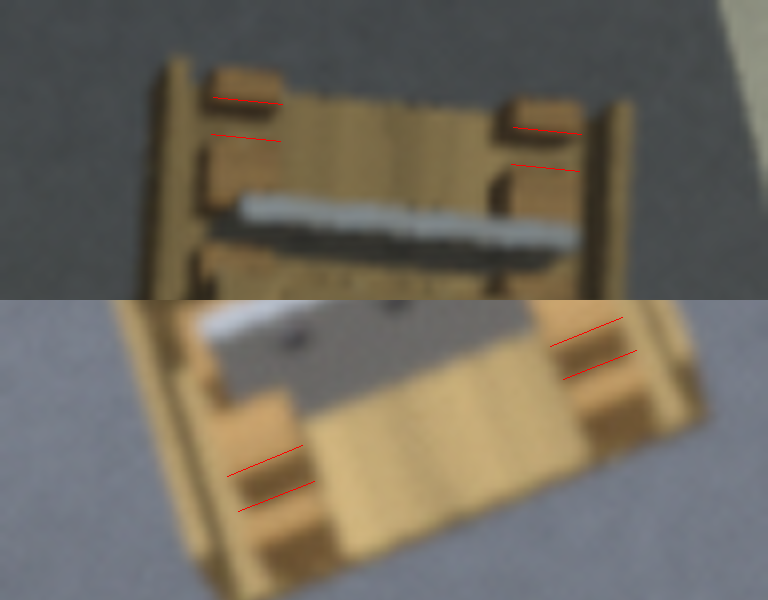

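```bash
python3 - <<'E'
from h import *
e=r.read_state()["eef_pos"]; zb=e[2]-218; Q=[e[0],e[1],-.094]
p=r.read_camera("scene"); g=cv2.cvtColor(p["color"],6).astype(np.float32)
xs=np.arange(-14,15,1.)
def prof(ys,z,xs):
    a=0
    for y in ys:
        u=proj(place(np.c_[xs,np.full_like(xs,y),np.full_like(xs,z)],Q),p).astype(np.float32)
        a=a+cv2.remap(g,u[None,:,0],u[None,:,1],cv2.INTER_CUBIC)[0]/len(ys)
    return np.round(a).astype(int).tolist()
print(xs[0],xs[-1])
for ys in(np.arange(-50,-25),np.arange(25,50)):
    print("top",prof(ys,zb+75,xs)); print("bot",prof(ys,zb,xs))
E
```

```text
-14.0 14.0
top [103, 96, 92, 91, 92, 99, 110, 125, 143, 161, 176, 188, 195, 198, 197, 190, 178, 165, 150, 136, 124, 116, 112, 110, 109, 107, 105, 102, 99]
bot [107, 104, 101, 97, 95, 94, 95, 97, 100, 103, 106, 109, 113, 117, 121, 127, 133, 139, 145, 150, 154, 158, 162, 165, 167, 167, 166, 163, 158]
top [105, 98, 93, 91, 93, 99, 109, 124, 141, 159, 176, 189, 199, 204, 203, 197, 187, 174, 158, 143, 130, 121, 116, 114, 114, 113, 111, 109, 106]
bot [111, 109, 107, 105, 103, 101, 101, 103, 105, 108, 110, 112, 114, 117, 121, 126, 130, 135, 140, 145, 149, 153, 156, 160, 162, 163, 162, 160, 156]
```

Held plate appears 1.0 mm short in x in the scene view. The slot mouth, corrected by that, is at x≈573.6. I'll lower in force-guarded steps.

```bash
python3 - <<'E'
from h import *
X=[573.6,-266.5]; o=down(-.092)
r.line_to([*X,262],o,v=80); r.pause(.3); st("start")
f0=np.mean([r.read_state()["ft_force"] for _ in range(3)],0)
z=262
while z>226.5:
    z-=3 if z>232 else 1
    r.line_to([*X,z],o,v=40); r.pause(.05); s=r.read_state(); d=np.array(s["ft_force"])-f0
    print(z,np.round(s["eef_pos"],1),np.round(d,1),np.round(s["wrist_torque"],2))
    if abs(d).max()>8: print("stop"); break
st("end")
p=r.read_camera("scene"); cv2.imwrite("pics/low.png",cv2.resize(p["color"][190:310,170:290],None,fx=5,fy=5,interpolation=2))
E
```

```text
start 11.5 [ 573.7 -266.6  262.4] [ 0.072  1.569 -0.072] [-0.  -1.  -2.4] [0.01 0.01 0.  ] 7.3
259 [ 573.6 -266.4  258.9] [-0.1  0.3  0.7] [-0.04  0.02  0.03]
256 [ 573.5 -266.5  255.8] [-0.2  0.3  0.3] [-0.02  0.    0.03]
253 [ 573.6 -266.5  252.9] [0.6 0.8 0.4] [-0.01 -0.05 -0.05]
250 [ 573.6 -266.5  249.9] [-0.1  0.4  0.3] [ 0.06 -0.02 -0.03]
247 [ 573.6 -266.5  246.9] [0.2 0.6 0.4] [ 0.04 -0.05  0.04]
244 [ 573.6 -266.5  243.9] [-0.2  0.3  0.5] [ 0.02 -0.01 -0.  ]
241 [ 573.6 -266.4  240.9] [-0.3  1.2  0.6] [-0.05  0.    0.02]
238 [ 573.6 -266.5  237.9] [-0.5  1.4  0.2] [-0.02  0.03  0.03]
235 [ 573.6 -266.5  234.9] [0.  1.2 0.2] [-0.02 -0.04 -0.06]
232 [ 573.6 -266.5  231.9] [-0.7  0.9  0.7] [ 0.01  0.01 -0.02]
231 [ 573.6 -266.5  231. ] [-0.   0.5  0.9] [-0.03  0.01  0.02]
230 [ 573.6 -266.5  230. ] [0.3 1.  0.7] [-0.01  0.02  0.03]
229 [ 573.6 -266.5  229. ] [0.5 0.6 1.3] [-0.01 -0.06 -0.01]
228 [ 573.6 -266.5  228. ] [-0.3  1.5  0.8] [ 0.01 -0.   -0.  ]
227 [ 573.6 -266.5  227. ] [0.1 0.6 0.6] [-0.01  0.01 -0.04]
226 [ 573.7 -266.6  226.1] [ 0.4 -0.1  2.4] [-0.02 -0.09  0.02]
end 16.3 [ 573.7 -266.6  226.1] [ 0.072  1.569 -0.072] [ 0.4 -1.  -0. ] [-0.02 -0.09  0.02] 7.0
```

```bash
python3 - <<'E'
from h import *
X=[573.6,-266.5]; o=down(-.092); z=226
while z>222:
    z-=.4; r.line_to([*X,z],o,v=20); r.pause(.1); f=np.mean([r.read_state()["ft_force"] for _ in range(2)],0); print(round(z,1),np.round(f,1),r.read_state()["eef_pos"][2].round(1))
    if f[2]>3: break
p=r.read_camera("scene"); cv2.imwrite("pics/low.png",cv2.resize(p["color"][190:310,170:290],None,fx=5,fy=5,interpolation=2)); print(r.read_state()["t"])
E
```

```text
225.6 [0.3 0.5 4.3] 226.1
16.775
```

View pics/low.png

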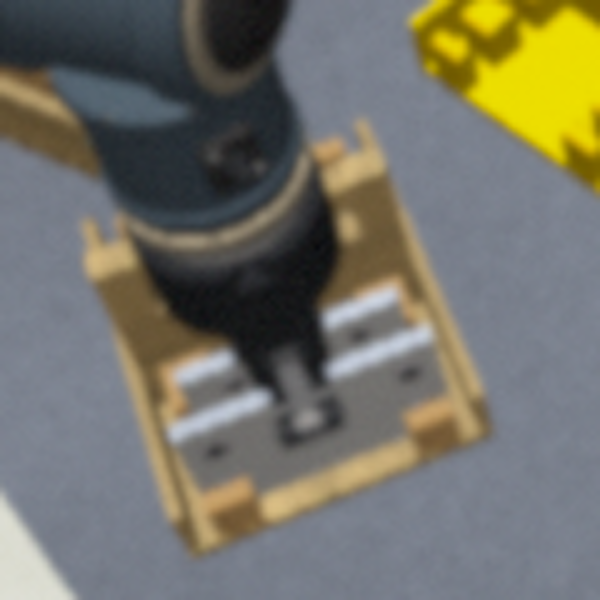

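The plate stands in the outer slot between the rail blocks ((235,505), (432,425)). Bottom contact came at 226.1, exactly the expected depth. I'll release with a small opening, lift off and check.

```bash
python3 - <<'E'
from h import *
X=[573.6,-266.5]; o=down(-.092)
r.gripper_to(17); st("open"); r.line_to([*X,255],o,v=40); st("up1"); r.line_to([*X,350],o,v=150)
r.move_ptp([560,60,380],o); st("away")
pt=r.read_camera("top"); ps=r.read_camera("scene")
ct,cs=best("carrier",pt,(418,210)),best("carrier",ps,(228,256))
for ob in([(pt,ct)],[(ps,cs)],[(pt,ct),(ps,cs)]): print(*fit(CARR,ob,[502,-258,-.092]))
a=cv2.resize(pt["color"][160:260,370:470],None,fx=4,fy=4,interpolation=2); b=cv2.resize(ps["color"][205:305,178:278],None,fx=4,fy=4,interpolation=2)
cv2.imwrite("pics/rel.png",np.hstack([a,b]))
# panel top profile, top view: rail z=120
C=[502,-258,-.092]; xs=np.arange(-16,17,1.)
for p in(pt,ps):
    g=cv2.cvtColor(p["color"],6).astype(np.float32); a=0
    for y in np.arange(-40,41,2.):
        u=proj(place(np.c_[xs,np.full_like(xs,y),np.full_like(xs,120)],C),p).astype(np.float32); a=a+cv2.remap(g,u[None,:,0],u[None,:,1],cv2.INTER_CUBIC)[0]/41
    print(np.round(a).astype(int).tolist())
E
```

```text
open 17.0 [ 573.5 -266.4  225.2] [ 0.072  1.57  -0.072] [ 0.1 -0.  -0.3] [-0.04  0.   -0.01] 17.2
up1 17.9 [ 573.5 -266.4  254.8] [ 0.072  1.57  -0.072] [-0.6  0.1 -0. ] [ 0.01 -0.05 -0.  ] 16.8
away 19.9 [560.1  58.5 379.9] [ 0.073  1.569 -0.075] [0.9 0.2 0.9] [-0.06 -0.02 -0.02] 16.7
[ 5.00435243e+02 -2.57556877e+02 -7.47998606e-02] 451.5538331410995
[ 5.00641931e+02 -2.57764296e+02 -8.97694374e-02] 133.89564013840828
[ 5.00766925e+02 -2.57698510e+02 -8.42228818e-02] 592.9422068435217
[52, 60, 71, 82, 87, 86, 81, 77, 79, 88, 100, 110, 113, 113, 111, 110, 110, 109, 109, 109, 109, 108, 106, 105, 104, 103, 103, 100, 94, 85, 76, 68, 63]
[132, 132, 131, 130, 129, 129, 130, 133, 138, 144, 150, 156, 162, 165, 167, 168, 168, 168, 167, 166, 164, 160, 155, 147, 137, 127, 117, 108, 101, 97, 95, 94, 96]
```

View pics/rel.png

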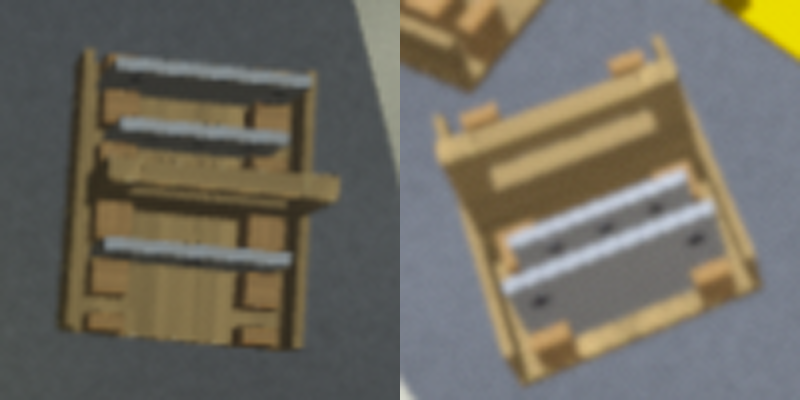

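The template stands at the bottom of the outer slot and both spares are in place (top crop: plates at rows ~70, ~130, ~250). The carrier hasn't moved. Next I grip the handle and lift slowly.

```bash
python3 - <<'E'
from h import *
X=[502.7,-259]; o=down(-.091)
r.move_ptp([*X,350],o); r.gripper_to(45); r.line_to([*X,265],o,v=80); st("down")
r.gripper_to(24); st(24); r.gripper_to(0); r.pause(.3); st("grip")
r.line_to([*X,275],o,v=20); r.pause(.3); st("10mm")
pt=r.read_camera("top"); ps=r.read_camera("scene")
a=cv2.resize(pt["color"][160:260,370:470],None,fx=4,fy=4,interpolation=2); b=cv2.resize(ps["color"][205:305,178:278],None,fx=4,fy=4,interpolation=2)
cv2.imwrite("pics/lift1.png",np.hstack([a,b]))
E
```

```text
down 23.0 [ 502.9 -259.2  265.5] [ 0.071  1.569 -0.072] [-0.1  0.9  0.1] [-0.   -0.01 -0.02] 45.2
24 23.3 [ 502.7 -259.   265.2] [ 0.071  1.569 -0.071] [-0.7  0.1 -0.1] [0.04 0.02 0.02] 24.0
grip 23.8 [ 502.9 -259.   265.3] [ 0.071  1.569 -0.071] [ 0.1 -0.   3.8] [ 0.16 -0.03 -0.02] 14.1
10mm 24.8 [ 502.7 -259.   274.9] [ 0.072  1.57  -0.071] [-0.1  0.6 -9.1] [-0.05  0.12 -0.  ] 14.0
```

View pics/lift1.png

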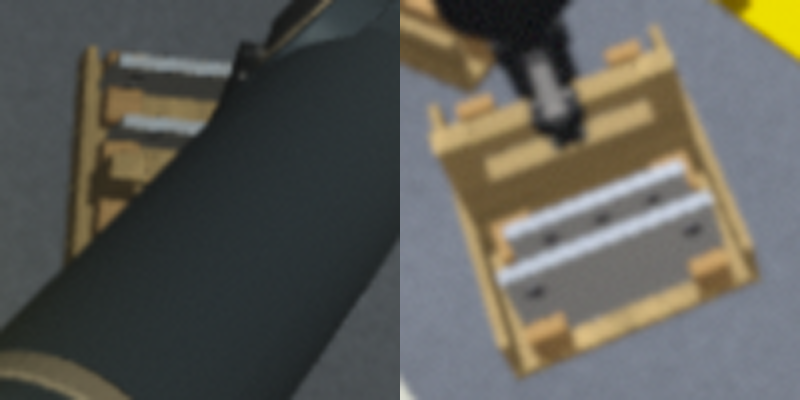

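The carrier is airborne (full ~8.5–9 N on the wrist) and looks level. I'll continue up.

```bash
python3 - <<'E'
from h import *
X=[502.7,-259]; o=down(-.091)
r.line_to([*X,395],o,v=60); r.pause(1); st("up")
ps=r.read_camera("scene"); im=cv2.resize(ps["color"],None,fx=3,fy=3,interpolation=2)
draw(im,CARR[:3],[502.0,-257.5,-.091],129.8,ps,(0,0,255))
c=proj([[502,-258,170]],ps)[0]*3; x,y=int(c[0]),int(c[1])
cv2.imwrite("pics/up.png",im[max(y-250,0):y+250,max(x-250,0):x+250])
r.pause(1); st("hold")
p2=r.read_camera("scene"); a=ps["color"].astype(int)-p2["color"]; print("change",abs(a).mean(),(abs(a).max(2)>40).sum())
for l in("tin","square","screwdriver"): print(l,[(round(d['conf'],2),np.round(d['box']).astype(int).tolist()) for d in r.search_frame(l,p2)][:1])
E
```

```text
up 28.0 [ 502.7 -259.   395. ] [ 0.072  1.57  -0.071] [-0.3 -1.1 -8.2] [-0.    0.12  0.  ] 14.4
hold 29.1 [ 502.7 -259.   395. ] [ 0.071  1.57  -0.071] [-0.4 -0.2 -8.7] [-0.04  0.09  0.08] 14.1
change 1.1504583333333334 0
tin [(0.9, [331, 226, 356, 258])]
square [(0.92, [316, 298, 357, 332])]
screwdriver [(0.91, [400, 243, 459, 305])]
```

View pics/up.png

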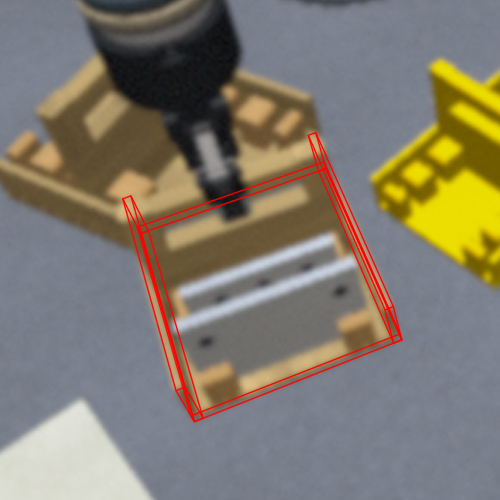

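The level carrier model at 130 mm height matches the picture. The weight (≈8.5 N) fits all three templates, and consecutive frames show no motion.

```bash
python3 - <<'E'
from h import *
r.finish_job(); st("done")
E
```

```text
the job is handed in; nothing more can be done
the job is handed in; nothing more can be done
```

The job is done and handed in, about 29 s into the 62 s allowed. The template is in the carrier's far outer slot (carrier side away from the robot). The arm is holding the carrier by its handle, level, about 130 mm above the bench.

- **Stowing:** I lifted the template out of the vice and lowered it in the grip. It touched the slot bottom within about 0.1 mm of the expected height, with about 4 N of contact force. I then opened the fingers slightly to let go.
- **Lift:** The wrist carried 8.2–8.7 N, against 8.5 N expected for the carrier with all three templates. In the scene picture the carrier matches a level outline drawn at 130 mm. Two frames about 1 s apart showed no movement.
- **Other items:** The tin, square and screwdriver show no displacement beyond about 4 px of detector scatter. I did not touch the yellow carrier or the larger plywood one.

**Limits of these checks:**
- After release, the carrier fit from the top view alone was poor. I think the newly stowed plate disturbed the outline. I kept the earlier position, which the scene view supported.
- The scene camera read about 1 mm off in x, and I corrected for that when placing the template.
- In the final picture the inner template behind the handle panel (away from the camera) is hidden. Its presence rests on the weight and on the picture taken just before the lift.

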